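# Set the glass culture dish under the ring lamp

## Task

Swing the ring lamp well aside (to the side where nothing stands in its way), slide the closed glass dish across the bench until it rests fully home against both arms of the blue V-shaped stop, then swing the lamp back so that it is centred over the dish. The dish is thin glass with a specimen in it: only slide it, never lift or tip it, and push it and bring it up to the stop gently. Leave everything else where it stands.

Things in the scene. Friction and masses are not known exactly. Their poses are not given: they have to be found in the camera images.
- dish: Closed round glass dish, pink inside, diameter 100 mm, 34 mm high, plain vertical wall, 0.2 to 0.45 kg, loose on the bench to the left or right. Origin: centre of its underside. Too wide to grip. Cracks if the robot pushes it, or it presses on the V stop, with over 10 N (hit fast, or the stop driven to its end); sliding it takes 1 to 5 N.
- seat (a point): Where the centre of the dish's underside belongs: there the dish touches both arms of the V stop. On the bench; travels with the sprung stop. x: the way the dish is pushed in (away from the robot, the stage's x), y to the left, z up.
- v_stop (a joint): How far (m) the blue V stop is pushed back along the stage's x against its spring (250 N/m, free 0, end 0.015). Two arms 85 mm long, 12 mm thick, 3 to 29 mm above the bench, at 45 degrees either side of the stage's x axis, opening towards -x; their free ends lie 8 to 17 mm beyond the seat in x and 63 to 71 mm to either side of it.
- stage: Stage fixed to the bench: a flush black plate 270 x 200 mm (1 mm thin, no edge to catch on), a white block 50 x 70 mm, 22 mm high, and an upright steel post (22 mm thick, 115 mm high) 140 mm beyond the seat. Origin: on the bench at the seat's rest position; x is the way the dish is pushed in, y to the left, z up.
- lamp (a joint): Swing angle (rad) of the lamp arm about the vertical post. 0: over the seat; positive turns counter-clockwise seen from above (the ring goes towards the stage's -y), negative towards +y; stops at 1.35 either way. Light friction (0.08 N m) holds it where it is left. It starts within 0.2 of 0; swung well aside means about 1 rad.
- lamp_pivot (a point): On the lamp's turning axis, the steel post, at the height of the arm (105 mm above the bench). Its x axis turns with the arm; the arm points along its -x.
- lamp_centre (a point): Centre of the white ring lamp, 140 mm from the pivot; the ring is 90 mm across outside, 54 mm inside, and fills heights 96 to 114 mm above the bench.
- lamp_knob (a point): Near the top of the red upright knob on the ring's outer side, 176 mm from the pivot: diameter 16 mm, bare from 114 to 159 mm above the bench; this point is on its axis at 145 mm. It may be pinched from above or pushed.
- bottle: Tall amber bottle, diameter 66 mm, 200 mm high, loose, beside the stage on one side, in the lamp's way there: leave alone. Origin: centre of its underside.
- slide_box: Green slide box, 60 x 110 x 30 mm high, loose, beside the stage on the side where the bottle is not; the lamp passes over it: leave alone. Origin: centre of its underside.
- rack_l: Yellow tip rack, 70 (x) x 80 (y) x 51 mm high, loose, left of the seat: leave alone. Origin: centre of its underside.
- rack_r: Orange tip rack, 70 (x) x 80 (y) x 51 mm high, loose, right of the seat: leave alone. Origin: centre of its underside.
- vial_l: White vial with a blue cap, diameter 40 mm, 50 mm high, loose, on the robot's side of the lane along which a dish from the left must be slid: leave alone. Origin: centre of its underside.
- vial_r: White vial with a red cap, the same size, on the right: leave alone. Origin: centre of its underside.
- jar: Steel jar with a knob on its lid, diameter 90 mm, 82 mm high, loose, on the side of the bench where the dish is not: leave alone. Origin: centre of its underside.
Not all that is in view belongs to the job. Of the things that look like the dish, the smaller one is meant.

How it is judged:
By the outcome, as a careful person would: the job done as asked, in the order asked, and still so for the second after the job is handed in, with the robot touching nothing.
It also fails if it takes over 72 s, if anything falls off the work surface, if the arm or the gripper's body presses on something with over 40 N, if the wrist force passes 120 N, or if a joint passes its speed limit or range.

## Robot

A 6-joint arm with a two-finger parallel gripper is mounted at the origin on the work surface. World frame = base frame: x ahead of the robot, y to its left, z up, the work surface at z = 0. Lengths are in m, angles in rad, forces in N, time in s.
With the tool pointing down it reaches from about 0.35 to 0.725 m from the base axis. Payload 4.3 kg.
Tool frame: the origin (TCP) lies midway between the tips of the shut fingers; the grasp point (between the pads) lies 19 mm behind it; z points along the fingers, y is the line along which they close (so a half turn about z gives the same grasp; the last joint's range is limited). The gripper opens to 85 mm and grips with 20 to 120 N. Pads are 22 mm wide; open, the fingers measure 114 mm over their backs; the gripper's body (76 mm by 85 mm) begins 54 mm behind the grasp point. The pads swing forward as they close: fully open they stand 13 mm farther back than shut.
Start: joints at [-1.387, 0.377, 0.081, 1.274, 0, 1.46], TCP at [0.167, -0.55, 0.231] pointing down, gripper open.
Joint ranges: [-2.72, 2.72], [-0.84, 1.66], [-1.02, 1.22], [-1.77, 2.12], [-1.37, 1.28], [-3.14, 3.14]. Speed limits (rad/s): [2.57, 2.57, 3.14, 3.14, 3.14, 3.14].

## Interface

Orientations are given as a rotation vector (axis times angle).
In Python, from workcell import arm gives the robot as it stands. The module is installed in compiled form; this text tells all that it offers.
- The arm moves only by the shell command python3 -m pendant 'ROWS' [OPENING] [FORCE]. ROWS is JSON, a list of rows, each a list of 2 entries, a list of its own where there are three numbers: the shift along the world's x, y, z in m, then the turn, a rotation vector about the world's x, y, z in rad. In form: [[[dx, dy, dz], [ax, ay, az]], ...]. A call has exactly 5 rows; each row shifts and turns the commanded pose from where the row before left it; what a row does not reach is not made up. A row lasts 1/10 s, in which the tool goes at most 50 mm and 8.59 degrees, less where a joint would pass 70% of its speed; a pose out of reach is approached as far as the arm can. A call with a gripper value outside its range is refused whole. OPENING is the finger opening in m, from 0 to 0.0854, set as the call begins (- or left out, the last holds). The fingers move at their own pace and stop on an object; FORCE is the grip in N (left out, the last holds). Time passes only in rows, so rows that do not move let the fingers close, or fill a call up. It gives the time, the measured TCP pose, the force, the opening and the grip force at its end, in the units of the state.
- arm.read_state(): the state, without advancing time (a new reading comes with each control period).
- arm.snapshot(name): name is "scene" or "top"; returns the picture (384x512x3 uint8, red, green, blue); there is no depth.
- arm.camera_params(name): a dict with "camera_matrix" (3x3 intrinsics, pixels), "k1" (the pictures are not rectified: a ray, as slopes to the right and down, at radius r is drawn at 1 + k1 r^2 times it, then the intrinsics apply), "R" (3x3) and "t" (3): a world point X has camera coordinates R X + t. Camera axes: x right, y down, z forward; pixel columns grow to the right and rows downward; lengths in m; the calibration is good to about 2 mm. A picture is of the moment at which its call begins. camera_params takes no time and is no camera call.
- arm.close_job(): hands the job in; it is judged then, once.
The state is a dict: "time_s": time; "joint_positions": joint angles; "qvel": joint speeds; "tau": joint torques, N m; "tool_pos": TCP position; "ee_rot": TCP orientation; "wrist_force": force on the tool from outside, world axes, zero at the start; "ft_torque": the same for the moment, N m; "opening": finger opening in m; "finger_force": force on a finger pad.
Only numpy, scipy, OpenCV 4.12 (cv2) and the standard library are available. Lean on these libraries where they do the work, as an engineer would, in place of code of your own. Each camera call takes 0.05 s, during which the arm holds its last target. There are 200 camera calls.

## Working session

There is one attempt and no reset: what is moved stays moved. The work goes in short steps, Python scripts to look and compute and a shell command to move; the robot and the scene stay as the last step left them, time stands still between calls to the robot, and variables do not carry over. Pictures are saved under pics/ and viewed, at most 10 in all, crops included, and the job is handed in when it is done.

```bash
mkdir -p pics; cat > h.py <<'E'
import numpy as np, cv2
from workcell import arm
def ray(name,uv):
    p=arm.camera_params(name);K=np.array(p["camera_matrix"],float);k=float(p["k1"]);R=np.array(p["R"]);t=np.array(p["t"])
    uv=np.atleast_2d(np.array(uv,float)); D=np.array([k,0,0,0,0.])
    n=cv2.undistortPointsIter(uv.reshape(-1,1,2),K,D,None,None,(3,50,1e-10)).reshape(-1,2)
    d=np.c_[n,np.ones(len(n))]@R; return -R.T@t,d
def plane(name,uv,z):
    c,d=ray(name,uv); return c+d*((z-c[2])/d[:,2])[:,None]
def snap(name,f):
    im=arm.snapshot(name); cv2.imwrite(f"pics/{f}.png",im[:,:,::-1]); return im
E
python3 - <<'E'
from h import *
for n in("top","scene"):
    snap(n,n+"0"); p=arm.camera_params(n); print(n,p["camera_matrix"],p["k1"],-np.array(p["R"]).T@np.array(p["t"]))
print(arm.read_state())
E
```

```text
top [[367.460279     0.         257.36271858]
 [  0.         367.460279   194.10854057]
 [  0.           0.           1.        ]] -0.03536007630486096 [ 0.45423407 -0.01658981  0.96909196]
scene [[446.87660357   0.         257.82294574]
 [  0.         446.87660357 189.88884515]
 [  0.           0.           1.        ]] -0.08903011811381349 [ 1.023012   -0.59052181  0.99894509]
{'time_s': 0.1, 'joint_positions': array([-1.38731056e+00,  3.77985434e-01,  7.97708069e-02,  1.27440080e+00,
        1.61238454e-05,  1.46049964e+00]), 'qvel': array([ 0.00033294,  0.00044526,  0.00348914,  0.00028003, -0.00093565,
        0.00121916]), 'tau': array([ 9.34957534e-04, -4.64693964e+01,  2.70582157e+01,  1.20042230e-02,
       -1.30758167e-04, -7.90557380e-06]), 'tool_pos': array([ 0.16641081, -0.54978354,  0.2304613 ]), 'ee_rot': array([-3.10596155e+00, -4.59548470e-01,  7.91868361e-05]), 'wrist_force': array([-0.04792314, -0.15422935, -0.33433304]), 'ft_torque': array([-0.05926046,  0.01542764, -0.01478773]), 'finger_force': 0.0, 'opening': 0.08545499275011026}
```

View pics/top0.png

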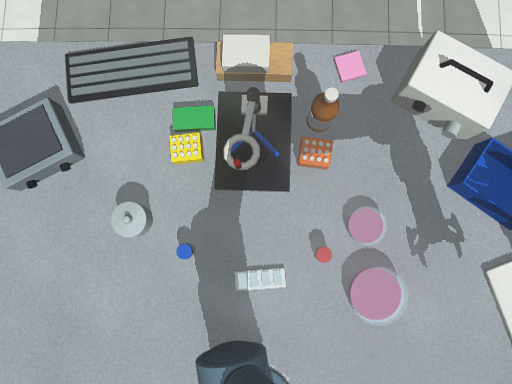

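View pics/scene0.png

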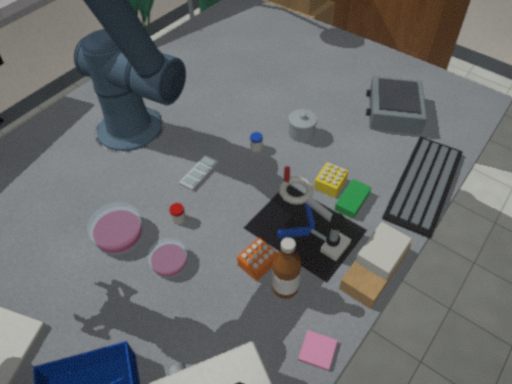

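The top view shows the small dish at right (366,225), the vial with the red cap at (324,255), the orange rack at (316,152), and the bottle at (320,115). The lamp ring is at (241,152) with its knob at (237,163), and the post is at (253,92). The bottle is on the right (-y), so the lamp has to swing left (+y, negative angle).

```bash
cat > m.py <<'E'
from h import *
def blob(im,f,roi):
    hsv=cv2.cvtColor(im,cv2.COLOR_RGB2HSV).astype(int); m=f(*np.moveaxis(hsv,2,0)).astype(np.uint8)
    u0,v0,u1,v1=roi; z=np.zeros_like(m); z[v0:v1,u0:u1]=m[v0:v1,u0:u1]
    cs,_=cv2.findContours(z,cv2.RETR_EXTERNAL,cv2.CHAIN_APPROX_NONE)
    return max(cs,key=cv2.contourArea) if cs else None
red=lambda h,s,v:((h<6)|(h>172))&(s>150)&(v>60)
pink=lambda h,s,v:(h>150)&(s>50)&(v>120)
def cen(c):
    m=cv2.moments(c);return np.array([m['m10']/m['m00'],m['m01']/m['m00']])
E
python3 - <<'E'
from m import *
np.set_printoptions(precision=4,suppress=True)
t=cv2.imread('pics/top0.png')[:,:,::-1].copy(); s=cv2.imread('pics/scene0.png')[:,:,::-1].copy()
def rep(l,n,im,f,roi,z):
    c=blob(im,f,roi)
    if c is None: print(l,None);return
    (u,r)=cv2.minEnclosingCircle(c); w=plane(n,c.reshape(-1,2),z)
    print(l,n,'px',cen(c),'world',plane(n,cen(c),z)[0][:2],'bbox',w.min(0)[:2],w.max(0)[:2],cv2.contourArea(c))
rep('dish','top',t,pink,(335,195,395,250),.03); rep('dish','scene',s,pink,(140,230,200,280),.03)
rep('vialr','top',t,red,(305,240,345,270),.05); rep('vialr','scene',s,red,(160,200,195,220),.05)
rep('knob','top',t,red,(225,150,250,175),.159); rep('knob','scene',s,red,(275,160,300,185),.159)
rep('rackr','top',t,lambda h,s,v:(h<14)&(s>150)&(v>100),(290,130,340,175),.051)
rep('bottle cap','top',t,lambda h,s,v:(s<60)&(v>170),(322,85,342,101),.2)
c=blob(t,lambda h,s,v:(v<45),(205,85,300,200)); h=cv2.convexHull(c); q=cv2.boxPoints(cv2.minAreaRect(h)); w=plane('top',q,.001)
print('plate',q,w[:,:2],w.mean(0), np.linalg.norm(w-np.roll(w,1,0),axis=1))
c=blob(t,lambda h,s,v:(h>105)&(h<130)&(s>150)&(v>60),(220,120,290,170)); print('V',plane('top',cv2.boxPoints(cv2.minAreaRect(c)),.029)[:,:2])
cv2.imwrite('pics/crop.png',cv2.resize(t[80:260,200:400],None,fx=3.3,fy=3.3,interpolation=cv2.INTER_CUBIC)[:,:,::-1])
E
```

```text
dish top px [364.3726 229.6427] world [ 0.4578 -0.2705] bbox [ 0.4289 -0.3154] [ 0.5032 -0.2314] 556.0
dish scene px [167.9373 259.0346] world [ 0.4784 -0.2853] bbox [ 0.4368 -0.3279] [ 0.5185 -0.2431] 717.5
vialr None
vialr scene px [176.1319 209.2296] world [ 0.3973 -0.169 ] bbox [ 0.378  -0.1871] [ 0.4167 -0.1499] 112.5
knob top px [236.6259 162.1565] world [0.6008 0.0488] bbox [0.5943 0.0433] [0.608  0.0547] 24.5
knob scene px [286.8267 174.08  ] world [0.6127 0.0311] bbox [0.599  0.0124] [0.6244 0.0496] 25.0
rackr top px [316.1128 156.7274] world [ 0.6386 -0.1433] bbox [ 0.6178 -0.1808] [ 0.6889 -0.1025] 134.5
bottle cap top px [331.4265  91.3375] world [ 0.7529 -0.1547] bbox [ 0.7335 -0.1754] [ 0.7676 -0.1343] 198.5
plate [[242. 161.]
 [242. 161.]
 [242. 161.]
 [242. 161.]] [[0.6328 0.0473]
 [0.6328 0.0473]
 [0.6328 0.0473]
 [0.6328 0.0473]] [0.6328 0.0473 0.001 ] [0. 0. 0. 0.]
V [[0.6596 0.0805]
 [0.6838 0.055 ]
 [0.6777 0.0493]
 [0.6535 0.0748]]
```

View pics/crop.png

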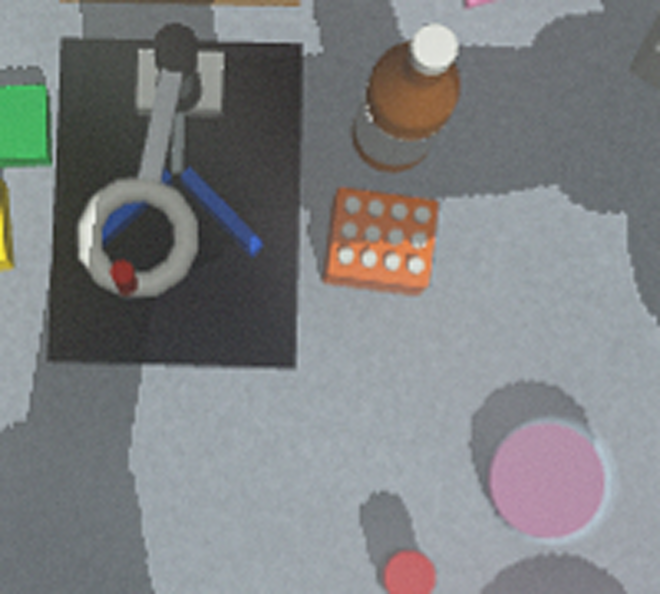

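The crop (3.3x, offset 200,80) shows the plate corners at (62,40), (302,43), (296,366) and (48,360), and the post top at (178,45). The ring centre is at (138,238), the knob at (123,272), and the right V arm end at (256,243). The dish is at (548,479), the vial at (409,575), and the rack corners are at (340,188), (438,202), (425,293) and (323,282).

```bash
python3 - <<'E'
from m import *
np.set_printoptions(precision=4,suppress=True)
def P(l,pts,z):
    w=plane('top',np.array(pts,float)/3.3+[200,80],z)[:,:2]; print(l,w.tolist() if len(w)<1 else w); return w
w=P('plate',[(62,40),(302,43),(296,366),(48,360)],.001); print(w.mean(0),[np.linalg.norm(w[i]-w[i-1]) for i in range(4)])
a=(w[0]+w[1]-w[2]-w[3])/2; print('yaw',np.arctan2(a[1],a[0]))
b=w[0]-w[1]+w[3]-w[2]; print('yaw b',np.arctan2(-b[0],b[1]))
P('post top',[(178,45)],.115);r=P('ring',[(138,238)],.114);P('knob',[(123,272)],.159);P('Vend',[(256,243),(188,172)],.029)
P('rack',[(340,188),(438,202),(425,293),(323,282)],.051);P('vial',[(409,575)],.05)
P('box',[(48,85),(50,163)],.03); P('racky',[(12,268)],.051);P('bottlebase',[(390,165)],0)
s=cv2.imread('pics/scene0.png')[:,:,::-1].copy(); t=cv2.imread('pics/top0.png')[:,:,::-1].copy()
pk=lambda h,s,v:(h>140)&(h<178)&(s>30)&(v>120)
for n,im,roi in(('top',t,(335,195,395,250)),('scene',s,(140,230,200,280))):
    c=blob(im,pk,roi); x=plane(n,c.reshape(-1,2),.03); print(n,cv2.contourArea(c),cv2.minEnclosingCircle(x[:,:2].astype(np.float32)),(x.min(0)+x.max(0))/2)
E
```

```text
plate [[ 0.8223  0.1163]
 [ 0.8232 -0.0821]
 [ 0.5554 -0.0813]
 [ 0.5557  0.1181]]
[0.6891 0.0178] [np.float64(0.2665961899162602), np.float64(0.19837761038365523), np.float64(0.26778559182248773), np.float64(0.19941124670203333)]
yaw -0.004843864888696683
yaw b 0.0013559504302586014
post top [[0.7766 0.0158]]
ring [[0.6333 0.0408]]
knob [[0.6002 0.0473]]
Vend [[ 0.649  -0.0464]
 [ 0.705   0.0085]]
rack [[ 0.6889 -0.1097]
 [ 0.6795 -0.1851]
 [ 0.6085 -0.1755]
 [ 0.6152 -0.0976]]
vial [[ 0.3949 -0.1652]]
box [[0.7738 0.1222]
 [0.71   0.1182]]
racky [[0.621  0.1415]]
bottlebase [[ 0.722  -0.1553]]
top 900.5 ((0.46884840726852417, -0.2723858654499054), 0.044732872396707535) [ 0.4686 -0.2721  0.03  ]
scene 761.0 ((0.4768080413341522, -0.28509485721588135), 0.04445866495370865) [ 0.4766 -0.2852  0.03  ]
```

```bash
R='x'; 
python3 -m pendant '[[[0.01,0.015,0],[0,0,0.1]],[[0.022,0.03,0],[0,0,0.134]],[[0.022,0.03,0],[0,0,0.134]],[[0.022,0.03,0],[0,0,0.134]],[[0.022,0.03,0],[0,0,0.134]]]' 0.04 30
python3 -m pendant '[[[0.022,0.03,0],[0,0,0.134]],[[0.022,0.03,0],[0,0,0.134]],[[0.022,0.03,0],[0,0,0.134]],[[0.022,0.03,0],[0,0,0.134]],[[0.022,0.03,0],[0,0,0.134]]]'
python3 -m pendant '[[[0.022,0.03,0],[0,0,0.134]],[[0.022,0.03,0],[0,0,0.134]],[[0.022,0.03,0],[0,0,0.134]],[[0.022,0.03,0],[0,0,0.134]],[[0.022,0.03,0],[0,0,0.134]]]'
python3 -m pendant '[[[0.022,0.03,0],[0,0,0.134]],[[0.022,0.03,0],[0,0,0.134]],[[0.022,0.03,0],[0,0,0.134]],[[0.01,0.015,0],[0,0,0.134]],[[0,0,0],[0,0,0.1]]]'
python3 - <<'E'
from h import *
s=arm.read_state();print(s['joint_positions'],s['time_s']);r=cv2.Rodrigues(s['ee_rot'])[0];print('toolx angle',np.degrees(np.arctan2(r[1,0],r[0,0])));a=snap('scene','s1')
b=snap('top','t1')
cv2.imwrite('pics/c1.png',np.hstack([cv2.resize(i,None,fx=2.6,fy=2.6) for i in(a[110:260,200:350],b[70:220,180:330])])[:,:,::-1])
E
```

```text
time_s: 0.6
tool_pos: [0.265, -0.4138, 0.2308]
ee_rot: [-2.804, -1.415, -0.0]
wrist_force: [0.9, -0.4, 1.2]
opening: 0.0401
finger_force: 0.0
time_s: 1.1
tool_pos: [0.3749, -0.2638, 0.231]
ee_rot: [-2.183, -2.259, -0.0]
wrist_force: [-0.1, -0.4, -0.6]
opening: 0.0398
finger_force: 0.0
time_s: 1.6
tool_pos: [0.4849, -0.1139, 0.231]
ee_rot: [-1.318, -2.851, 0.0]
wrist_force: [0.5, -0.8, -0.5]
opening: 0.0399
finger_force: 0.0
time_s: 2.1
tool_pos: [0.5614, -0.008, 0.2304]
ee_rot: [-0.357, -3.12, -0.001]
wrist_force: [-0.2, -0.3, -0.6]
opening: 0.0399
finger_force: 0.0
[-1.27699197e-01  3.50224818e-01  3.92124187e-02  1.26070760e+00
  7.48747609e-04  9.99071583e-02] 2.1
toolx angle 166.9591152229813
```

View pics/c1.png

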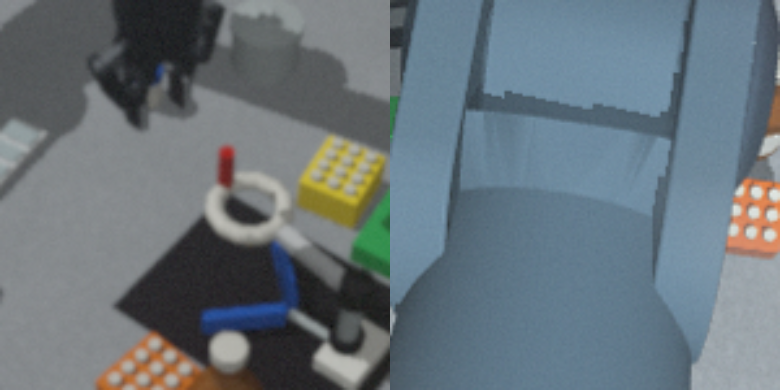

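The scene crop (left half) shows the red knob upright, top at px (286.9,167.5) and base at (287.3,180), and the ring centre near (295,190). The gripper is still short of it. The arm hides the stage in the top view.

```bash
python3 - <<'E'
from m import *
for z,p in((.159,(286.9,167.5)),(.137,(286.9,174)),(.114,(287.3,180.5)),(.105,(295,189.6))): print(z,plane('scene',p,z)[0])
print(plane('top',(237.0,163.0),.159),plane('top',(236.6,162.4),.15))
E
```

```text
0.159 [0.59980699 0.04931167 0.159     ]
0.137 [0.60189999 0.04769352 0.137     ]
0.114 [0.60469117 0.04695512 0.114     ]
0.105 [0.63441561 0.04024825 0.105     ]
[[0.59891371 0.04789189 0.159     ]] [[0.60187579 0.04955531 0.15      ]]
```

```bash

python3 -m pendant '[[[0.014,0.019,0],[0,0,0.05]],[[0.014,0.019,0],[0,0,0]],[[0.013,0.018,0],[0,0,0]],[[0,0,-0.02],[0,0,0]],[[0,0,-0.02],[0,0,0]]]'
python3 -m pendant '[[[0,0,-0.02],[0,0,0]],[[0,0,-0.02],[0,0,0]],[[0,0,-0.02],[0,0,0]],[[0,0,-0.005],[0,0,0]],[[0,0,0],[0,0,0]]]'
python3 -m pendant '[[[0,0,0],[0,0,0]],[[0,0,0],[0,0,0]],[[0,0,0],[0,0,0]],[[0,0,0],[0,0,0]],[[0,0,0],[0,0,0]]]' 0 20
```

```text
time_s: 2.7
tool_pos: [0.6022, 0.0456, 0.1911]
ee_rot: [0.295, 3.126, 0.0]
wrist_force: [-0.1, -0.5, -0.6]
opening: 0.04
finger_force: 0.0
time_s: 3.2
tool_pos: [0.6004, 0.0452, 0.1254]
ee_rot: [-0.294, -3.125, 0.0]
wrist_force: [-0.6, -0.7, -0.0]
opening: 0.0401
finger_force: 0.0
time_s: 3.7
tool_pos: [0.6024, 0.0455, 0.1277]
ee_rot: [0.291, 3.126, 0.0]
wrist_force: [-0.8, 0.1, 5.9]
opening: 0.0154
finger_force: 21.0
```

```bash

python3 -m pendant '[[[0.002,0.0094,0],[0,0,-0.055]],[[0.0023,0.0094,0],[0,0,-0.055]],[[0.0030,0.0092,0],[0,0,-0.055]],[[0.0034,0.0091,0],[0,0,-0.055]],[[0.0040,0.0088,0],[0,0,-0.055]]]'
python3 -m pendant '[[[0.0043,0.0087,0],[0,0,-0.055]],[[0.0049,0.0083,0],[0,0,-0.055]],[[0.0053,0.0081,0],[0,0,-0.055]],[[0.0058,0.0078,0],[0,0,-0.055]],[[0.0062,0.0075,0],[0,0,-0.055]]]'
python3 -m pendant '[[[0.0066,0.007,0],[0,0,-0.055]],[[0.0069,0.0068,0],[0,0,-0.055]],[[0.0074,0.0062,0],[0,0,-0.055]],[[0.0076,0.006,0],[0,0,-0.055]],[[0.008,0.0055,0],[0,0,-0.055]]]'
python3 -m pendant '[[[0.0082,0.0051,0],[0,0,-0.055]],[[0,0,0],[0,0,0]],[[0,0,0],[0,0,0]],[[0,0,0],[0,0,0]],[[0,0,0],[0,0,0]]]'
```

```text
time_s: 4.2
tool_pos: [0.6168, 0.092, 0.1277]
ee_rot: [0.721, 3.056, 0.001]
wrist_force: [-2.2, -0.1, 5.4]
opening: 0.0154
finger_force: 21.1
time_s: 4.7
tool_pos: [0.6434, 0.1325, 0.1277]
ee_rot: [1.133, 2.929, 0.002]
wrist_force: [-1.5, 0.3, 6.8]
opening: 0.0153
finger_force: 21.1
time_s: 5.2
tool_pos: [0.6799, 0.164, 0.1277]
ee_rot: [1.524, 2.746, 0.002]
wrist_force: [-0.9, -1.8, 6.2]
opening: 0.0151
finger_force: 21.0
time_s: 5.7
tool_pos: [0.6882, 0.1691, 0.1277]
ee_rot: [1.595, 2.705, 0.003]
wrist_force: [-1.1, -0.0, 5.8]
opening: 0.0155
finger_force: 21.0
```

```bash

python3 -m pendant '[[[0,0,0],[0,0,0]],[[0,0,0],[0,0,0]],[[0,0,0.02],[0,0,0]],[[0,0,0.04],[0,0,0]],[[0,0,0.04],[0,0,0]]]' 0.045
python3 -m pendant '[[[-0.008,-0.018,0],[0,0,-0.05]],[[-0.016,-0.036,0],[0,0,-0.05]],[[-0.016,-0.036,0],[0,0,-0.05]],[[-0.016,-0.036,0],[0,0,-0.05]],[[-0.016,-0.036,0],[0,0,-0.05]]]' 0.06
python3 -m pendant '[[[-0.016,-0.036,0],[0,0,-0.05]],[[-0.016,-0.036,0],[0,0,-0.05]],[[-0.016,-0.036,0],[0,0,-0.05]],[[-0.016,-0.036,0],[0,0,-0.05]],[[-0.016,-0.036,0],[0,0,-0.05]]]'
python3 -m pendant '[[[-0.016,-0.036,0],[0,0,-0.05]],[[-0.016,-0.036,0],[0,0,-0.05]],[[-0.016,-0.036,0],[0,0,-0.05]],[[-0.016,-0.036,0],[0,0,-0.05]],[[-0.012,-0.02,0],[0,0,-0.06]]]'
python3 - <<'E'
from h import *
s=arm.read_state();print(s['tool_pos']);r=cv2.Rodrigues(s['ee_rot'])[0];print('toolx angle',np.degrees(np.arctan2(r[1,0],r[0,0])));b=snap('top','t2');a=snap('scene','s2')
cv2.imwrite('pics/c2.png',np.hstack([cv2.resize(b[70:270,170:400],None,fx=2,fy=2),cv2.resize(a[110:310,130:300],None,fx=2,fy=2)])[:,:,::-1])
E
```

```text
time_s: 6.2
tool_pos: [0.6863, 0.1683, 0.2259]
ee_rot: [-1.595, -2.704, 0.004]
wrist_force: [1.2, -0.2, 0.4]
opening: 0.045
finger_force: 0.0
time_s: 6.7
tool_pos: [0.6144, 0.0052, 0.2259]
ee_rot: [-1.923, -2.484, 0.001]
wrist_force: [0.4, -0.5, -0.1]
opening: 0.0599
finger_force: 0.0
time_s: 7.2
tool_pos: [0.5343, -0.1748, 0.226]
ee_rot: [-2.218, -2.224, 0.0]
wrist_force: [0.0, -0.0, 0.0]
opening: 0.0601
finger_force: 0.0
time_s: 7.7
tool_pos: [0.458, -0.34, 0.2259]
ee_rot: [2.49, 1.915, -0.001]
wrist_force: [0.1, 0.6, -0.1]
opening: 0.0598
finger_force: 0.0
[ 0.45803898 -0.34000274  0.22585588]
toolx angle 75.11903823187457
```

View pics/c2.png

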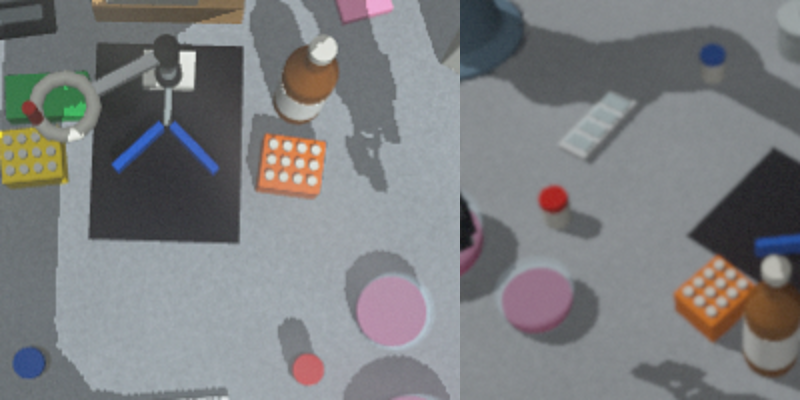

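The lamp now stands well aside over the green box, with the ring at crop (66,105). The V is clear: free ends at crop (118,165) and (213,168), apex about (167,125). The dish is at (392,311), undisturbed.

```bash
python3 - <<'E'
from m import *
np.set_printoptions(precision=4,suppress=True)
t=cv2.imread('pics/top2.png') if 0 else cv2.imread('pics/t2.png'); t=t[:,:,::-1].copy(); s=cv2.imread('pics/s2.png')[:,:,::-1].copy()
bl=lambda h,s,v:(h>100)&(h<130)&(s>140)&(v>70)
L=[]
for roi in((215,125,252,160),(256,125,290,160)):
    c=blob(t,bl,roi); w=plane('top',c.reshape(-1,2),.029)[:,:2].astype(np.float32); r=cv2.minAreaRect(w); print(r,'\n',cv2.boxPoints(r))
    L.append(np.array(r[0]))
    d=cv2.fitLine(w,cv2.DIST_L2,0,.01,.01).ravel(); print(d,np.degrees(np.arctan2(d[1],d[0])))
    L.append(d)
# seat: point at distance 56 from each arm's centreline (45 deg)
(c1,d1,c2,d2)=L
A=[];b=[]
for d in(d1,d2):
    n=np.array([-d[1],d[0]]); n*=-np.sign(n[0]); A.append(n); b.append(n@d[2:]+.056)
print('seat',np.linalg.solve(A,b))
P=np.array([(165,45)])/2+[170,70]; print('post',plane('top',P,.115)); print('ring',plane('top',np.array([(66,105)])/2+[170,70],.114))
pk=lambda h,s,v:(h>140)&(h<178)&(s>30)&(v>120)
for n,im,roi in(('top',t,(335,195,395,250)),('scene',s,(140,230,200,280))):
    c=blob(im,pk,roi); x=plane(n,c.reshape(-1,2),.015); print(n,cv2.minEnclosingCircle(x[:,:2].astype(np.float32)),(x.min(0)+x.max(0))/2)
E
```

```text
((0.675227165222168, 0.054746195673942566), (0.016748998314142227, 0.08512121438980103), 44.20403289794922) 
 [[0.6395 0.0794]
 [0.6989 0.0184]
 [0.7109 0.0301]
 [0.6516 0.0911]]
[ 0.7127 -0.7015  0.6753  0.0551] -44.546402
((0.6759636998176575, -0.016347568482160568), (0.08392193913459778, 0.011130612343549728), 45.64210510253906) 
 [[ 0.6426 -0.0425]
 [ 0.6506 -0.0502]
 [ 0.7093  0.0098]
 [ 0.7013  0.0175]]
[ 0.7202  0.6938  0.6756 -0.0176] 43.932175
seat [0.6325 0.0186]
post [[0.7793 0.0193 0.115 ]]
ring [[0.7035 0.136  0.114 ]]
top ((0.46962863206863403, -0.27614259719848633), 0.04530145972967148) [ 0.4688 -0.2762  0.015 ]
scene ((0.4687391221523285, -0.28027278184890747), 0.045236919075250626) [ 0.4691 -0.2804  0.015 ]
```

```bash

python3 -m pendant '[[[-0.006,-0.015,-0.015],[0,0,0]],[[-0.005,-0.015,-0.03],[0,0,0.02]],[[0,0,-0.04],[0,0,0]],[[0,0,-0.04],[0,0,0]],[[0,0,-0.04],[0,0,0]]]'
python3 -m pendant '[[[0,0,-0.03],[0,0,0]],[[0,0,-0.013],[0,0,0]],[[0,0,-0.005],[0,0,0]],[[0,0,0],[0,0,0]],[[0,0,0],[0,0,0]]]'
python3 - <<'E'
from h import *
print(arm.read_state()['tool_pos'])
a=snap('scene','s3');b=snap('top','t3')
cv2.imwrite('pics/c3.png',np.hstack([cv2.resize(b[150:290,290:430],None,fx=2.5,fy=2.5),cv2.resize(a[180:320,90:260],None,fx=2.5,fy=2.5)])[:,:,::-1])
E
```

```text
time_s: 8.3
tool_pos: [0.4488, -0.3666, 0.0599]
ee_rot: [2.465, 1.947, 0.001]
wrist_force: [-0.1, -0.9, -0.3]
opening: 0.0602
finger_force: 0.0
time_s: 8.8
tool_pos: [0.4497, -0.3685, 0.015]
ee_rot: [2.464, 1.944, 0.001]
wrist_force: [-0.4, -0.3, 0.9]
opening: 0.0598
finger_force: 0.0
[ 0.44971457 -0.36847364  0.01504957]
```

View pics/c3.png

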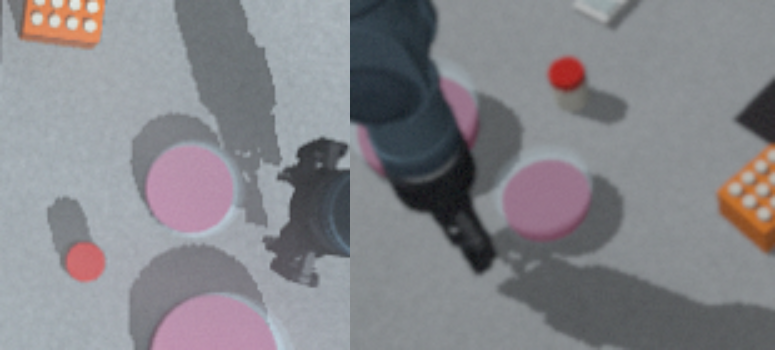

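The gripper is down to the right of the small dish with its two fingers straddling the push line, and it is clear of the large dish and the vial.

```bash

python3 -m pendant '[[[0.0016,0.0068,0],[0,0,0]],[[0.0016,0.0068,0],[0,0,0]],[[0.0012,0.0049,0],[0,0,0]],[[0.0007,0.0029,0],[0,0,0]],[[0.0005,0.0019,0],[0,0,0]]]'
python3 -m pendant '[[[0.0005,0.0019,0],[0,0,0]],[[0.0005,0.0019,0],[0,0,0]],[[0.0005,0.0019,0],[0,0,0]],[[0.0005,0.0019,0],[0,0,0]],[[0.0005,0.0019,0],[0,0,0]]]'
python3 -m pendant '[[[0.0005,0.0019,0],[0,0,0]],[[0.0005,0.0019,0],[0,0,0]],[[0.0005,0.0019,0],[0,0,0]],[[0.0005,0.0019,0],[0,0,0]],[[0.0005,0.0019,0],[0,0,0]]]'
python3 -m pendant '[[[0.0005,0.0019,0],[0,0,0]],[[0.0005,0.0019,0],[0,0,0]],[[0.0007,0.0029,0],[0,0,0]],[[0.0007,0.0029,0],[0,0,0]],[[0.0007,0.0029,0],[0,0,0]]]'
```

```text
time_s: 9.4
tool_pos: [0.4541, -0.3436, 0.0133]
ee_rot: [-2.466, -1.946, 0.0]
wrist_force: [0.3, 0.2, -0.8]
opening: 0.0601
finger_force: 0.0
time_s: 9.9
tool_pos: [0.4566, -0.3346, 0.0133]
ee_rot: [2.467, 1.946, 0.0]
wrist_force: [-0.1, 0.2, -0.2]
opening: 0.0603
finger_force: 0.0
time_s: 10.4
tool_pos: [0.459, -0.3255, 0.0134]
ee_rot: [2.466, 1.945, -0.001]
wrist_force: [-1.2, -2.7, -0.6]
opening: 0.06
finger_force: 0.9
time_s: 10.9
tool_pos: [0.4622, -0.3125, 0.0134]
ee_rot: [2.466, 1.946, 0.0]
wrist_force: [-0.7, -2.8, -0.5]
opening: 0.0604
finger_force: 0.9
```

```bash

python3 -m pendant '[[[0.001,0.004,0],[0,0,0]],[[0.0012,0.005,0],[0,0,0]],[[0.0014,0.006,0],[0,0,0]],[[0.0016,0.007,0],[0,0,0]],[[0.0018,0.0078,0],[0,0,0]]]'
python3 -m pendant '[[[0.0018,0.0078,0],[0,0,0]],[[0.0018,0.0078,0],[0,0,0]],[[0.0018,0.0078,0],[0,0,0]],[[0.0018,0.0078,0],[0,0,0]],[[0.0018,0.0078,0],[0,0,0]]]'
python3 -m pendant '[[[0.0018,0.0078,0],[0,0,0]],[[0.0018,0.0078,0],[0,0,0]],[[0.0018,0.0078,0],[0,0,0]],[[0.0018,0.0078,0],[0,0,0]],[[0.0018,0.0078,0],[0,0,0]]]'
python3 - <<'E'
from h import *
a=snap('scene','s4');b=snap('top','t4')
cv2.imwrite('pics/c4.png',np.hstack([cv2.resize(b[120:290,210:380],None,fx=2.2,fy=2.2),cv2.resize(a[130:300,130:300],None,fx=2.2,fy=2.2)])[:,:,::-1])
E
```

```text
time_s: 11.4
tool_pos: [0.4693, -0.2823, 0.0134]
ee_rot: [2.466, 1.946, 0.0]
wrist_force: [0.3, -1.9, -0.0]
opening: 0.0597
finger_force: 0.9
time_s: 11.9
tool_pos: [0.4782, -0.2432, 0.0133]
ee_rot: [2.467, 1.946, -0.0]
wrist_force: [-1.3, -1.2, -0.3]
opening: 0.06
finger_force: 0.9
time_s: 12.4
tool_pos: [0.4872, -0.2042, 0.0133]
ee_rot: [2.467, 1.946, -0.0]
wrist_force: [-0.6, -3.0, -0.3]
opening: 0.0602
finger_force: 1.0
```

View pics/c4.png

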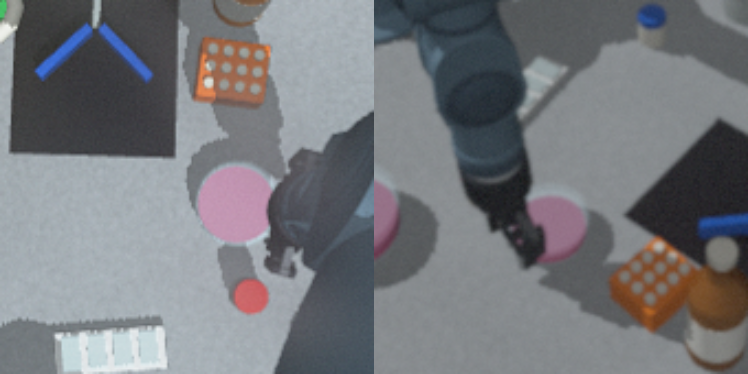

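The dish sits centred in the two-finger cradle, at top crop (236,204). The fingers are clear of the vial at (251,296) and of the rack.

```bash

python3 -m pendant '[[[0.0018,0.0078,0],[0,0,0]],[[0.0018,0.0078,0],[0,0,0]],[[0.0018,0.0078,0],[0,0,0]],[[0.0018,0.0078,0],[0,0,0]],[[0.0018,0.0078,0],[0,0,0]]]'
python3 -m pendant '[[[0.0018,0.0078,0],[0,0,0]],[[0.0018,0.0078,0],[0,0,0]],[[0.0018,0.0078,0],[0,0,0]],[[0.0018,0.0078,0],[0,0,0]],[[0.0018,0.0078,0],[0,0,0]]]'
python3 -m pendant '[[[0.0018,0.0078,0],[0,0,0]],[[0.0018,0.0078,0],[0,0,0]],[[0.0018,0.0078,0],[0,0,0]],[[0.0018,0.0078,0],[0,0,0]],[[0.0018,0.0078,0],[0,0,0]]]'
python3 -m pendant '[[[0.0018,0.0078,0],[0,0,0]],[[0.0018,0.0078,0],[0,0,0]],[[0.0018,0.0078,0],[0,0,0]],[[0.0018,0.0078,0],[0,0,0]],[[0.0018,0.0078,0],[0,0,0]]]'
python3 -m pendant '[[[0.0018,0.0078,0],[0,0,0]],[[0.0014,0.006,0],[0,0,0]],[[0.001,0.004,0],[0,0,0]],[[0.0005,0.002,0],[0,0,0]],[[0,0,0],[0,0,0]]]'
```

```text
time_s: 13.0
tool_pos: [0.4962, -0.1652, 0.0133]
ee_rot: [-2.466, -1.946, 0.0]
wrist_force: [0.0, -1.7, -0.2]
opening: 0.0598
finger_force: 0.9
time_s: 13.5
tool_pos: [0.5052, -0.1262, 0.0133]
ee_rot: [-2.467, -1.946, 0.0]
wrist_force: [0.5, -1.2, -0.5]
opening: 0.0599
finger_force: 0.9
time_s: 14.0
tool_pos: [0.5142, -0.0873, 0.0133]
ee_rot: [2.467, 1.946, 0.0]
wrist_force: [-0.6, -1.8, -0.6]
opening: 0.0601
finger_force: 0.8
time_s: 14.5
tool_pos: [0.5232, -0.0482, 0.0133]
ee_rot: [2.467, 1.946, 0.0]
wrist_force: [-0.1, -1.7, -0.5]
opening: 0.0598
finger_force: 0.8
time_s: 15.0
tool_pos: [0.5279, -0.0286, 0.0133]
ee_rot: [-2.466, -1.946, -0.001]
wrist_force: [0.5, -0.8, -0.3]
opening: 0.0603
finger_force: 0.1
```

```bash

python3 -m pendant '[[[-0.001,-0.005,0],[0,0,0]],[[-0.003,-0.013,0],[0,0,0]],[[-0.005,-0.02,0],[0,0,0]],[[0,0,0.03],[0,0,0]],[[0,0,0.04],[0,0,0]]]'
python3 -m pendant '[[[0,0,0.04],[0,0,0.13]],[[-0.015,0.005,0],[0,0,0.14]],[[-0.015,0.005,0],[0,0,0.14]],[[-0.015,0.005,0],[0,0,0.14]],[[-0.015,0.01,0],[0,0,0.14]]]'
python3 -m pendant '[[[-0.005,0.012,0],[0,0,0.14]],[[-0.005,0.012,0],[0,0,0.14]],[[-0.003,0.012,0],[0,0,0.14]],[[0,0.012,0],[0,0,0.14]],[[0,0.012,0],[0,0,0.14]]]'
python3 -m pendant '[[[0,0,0],[0,0,0.14]],[[0,0,0],[0,0,0.14]],[[0,0,0],[0,0,0.13]],[[0,0,0],[0,0,0]],[[0,0,0],[0,0,0]]]'
python3 - <<'E'
from m import *
s=arm.read_state();print(s['tool_pos']);r=cv2.Rodrigues(s['ee_rot'])[0];print('toolx angle',np.degrees(np.arctan2(r[1,0],r[0,0])))
a=snap('scene','s5');b=snap('top','t5')
pk=lambda h,s,v:(h>140)&(h<178)&(s>30)&(v>120)
for n,im,roi in(('top',b,(200,150,290,250)),('scene',a,(200,150,320,300))):
    c=blob(im,pk,roi); 
    if c is None: continue
    x=plane(n,c.reshape(-1,2),.015); print(n,cv2.contourArea(c),cv2.minEnclosingCircle(x[:,:2].astype(np.float32)),x.min(0),x.max(0))
cv2.imwrite('pics/c5.png',np.hstack([cv2.resize(b[80:250,170:340],None,fx=2.2,fy=2.2),cv2.resize(a[130:300,180:350],None,fx=2.2,fy=2.2)])[:,:,::-1])
E
```

```text
time_s: 15.5
tool_pos: [0.5161, -0.0682, 0.0821]
ee_rot: [-2.465, -1.94, 0.005]
wrist_force: [0.6, 0.2, 0.5]
opening: 0.0602
finger_force: 0.0
time_s: 16.0
tool_pos: [0.4582, -0.0432, 0.1235]
ee_rot: [1.658, 2.668, 0.0]
wrist_force: [0.6, -0.3, 0.3]
opening: 0.0598
finger_force: 0.0
time_s: 16.5
tool_pos: [0.4456, 0.0174, 0.1235]
ee_rot: [0.641, 3.075, 0.0]
wrist_force: [0.4, -0.1, -0.0]
opening: 0.06
finger_force: 0.0
time_s: 17.0
tool_pos: [0.4458, 0.0173, 0.1234]
ee_rot: [0.015, 3.141, 0.0]
wrist_force: [0.0, -0.6, 1.2]
opening: 0.0598
finger_force: 0.0
[0.44579067 0.01727622 0.12338546]
toolx angle 179.4606857473903
top 476.5 ((0.5448026657104492, 0.02172744832932949), 0.043707504868507385) [ 0.53103304 -0.02152316  0.015     ] [0.58320009 0.06497806 0.015     ]
scene 565.5 ((0.5396057963371277, 0.01892274059355259), 0.04534342885017395) [ 0.49637405 -0.02382858  0.015     ] [0.58286928 0.06282414 0.015     ]
```

View pics/c5.png

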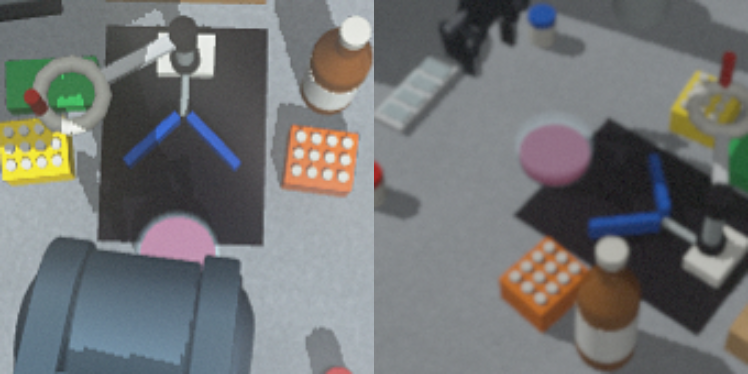

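The dish is at about (0.540, 0.020), directly in front of the V opening, and the gripper is above and behind it. The way is clear.

```bash

python3 -m pendant '[[[0,0.001,-0.03],[0,0,0]],[[0,0.001,-0.03],[0,0,0]],[[0,0,-0.03],[0,0,0]],[[0,0,-0.014],[0,0,0]],[[0,0,-0.006],[0,0,0]]]'
python3 -m pendant '[[[0.006,0,0],[0,0,0]],[[0.008,0,0],[0,0,0]],[[0.008,0,0],[0,0,0]],[[0.006,0,0],[0,0,0]],[[0.003,0,0],[0,0,0]]]'
python3 -m pendant '[[[0.002,0,0],[0,0,0]],[[0.002,0,0],[0,0,0]],[[0.002,0,0],[0,0,0]],[[0.002,0,0],[0,0,0]],[[0.002,0,0],[0,0,0]]]'
python3 -m pendant '[[[0.002,0,0],[0,0,0]],[[0.002,0,0],[0,0,0]],[[0.003,0,0],[0,0,0]],[[0.004,0,0],[0,0,0]],[[0.005,0,0],[0,0,0]]]'
python3 -m pendant '[[[0.006,0,0],[0,0,0]],[[0.006,0,0],[0,0,0]],[[0.006,0,0],[0,0,0]],[[0.006,0,0],[0,0,0]],[[0.006,0,0],[0,0,0]]]'
python3 -m pendant '[[[0.006,0,0],[0,0,0]],[[0.006,0,0],[0,0,0]],[[0.005,0,0],[0,0,0]],[[0.004,0,0],[0,0,0]],[[0.003,0,0],[0,0,0]]]'
```

```text
time_s: 17.6
tool_pos: [0.4443, 0.0199, 0.0118]
ee_rot: [-0.011, -3.138, -0.001]
wrist_force: [1.3, -0.6, 0.2]
opening: 0.06
finger_force: 0.0
time_s: 18.1
tool_pos: [0.4788, 0.0198, 0.0141]
ee_rot: [0.009, 3.139, -0.0]
wrist_force: [0.2, -0.8, -0.6]
opening: 0.0603
finger_force: 0.0
time_s: 18.6
tool_pos: [0.4868, 0.0199, 0.0133]
ee_rot: [-0.009, -3.141, -0.0]
wrist_force: [0.7, 0.8, -0.1]
opening: 0.0599
finger_force: 0.0
time_s: 19.1
tool_pos: [0.5029, 0.0198, 0.0131]
ee_rot: [-0.009, -3.141, 0.0]
wrist_force: [-1.9, 0.3, -2.2]
opening: 0.0601
finger_force: 0.9
time_s: 19.6
tool_pos: [0.5334, 0.0199, 0.0133]
ee_rot: [0.009, 3.142, 0.0]
wrist_force: [-0.8, -0.1, -1.2]
opening: 0.0603
finger_force: 0.8
time_s: 20.1
tool_pos: [0.5572, 0.0199, 0.0133]
ee_rot: [0.009, 3.142, 0.0]
wrist_force: [-1.2, -0.7, -0.7]
opening: 0.06
finger_force: 0.9
```

```bash

python3 -m pendant '[[[0.003,0,0],[0,0,0]],[[0.003,0,0],[0,0,0]],[[0.003,0,0],[0,0,0]],[[0.002,0,0],[0,0,0]],[[0.002,0,0],[0,0,0]]]'
python3 -m pendant '[[[0.002,0,0],[0,0,0]],[[0.002,0,0],[0,0,0]],[[0.001,0,0],[0,0,0]],[[0.001,0,0],[0,0,0]],[[0.001,0,0],[0,0,0]]]'
python3 - <<'E'
from h import *
a=snap('scene','s6'); cv2.imwrite('pics/c6.png',cv2.resize(a[120:270,200:350],None,fx=4,fy=4,interpolation=cv2.INTER_CUBIC)[:,:,::-1])
for i in range(3): print(arm.read_state()['wrist_force']); arm.snapshot('top')
E
```

```text
time_s: 20.6
tool_pos: [0.5699, 0.0199, 0.0133]
ee_rot: [-0.009, -3.142, -0.0]
wrist_force: [-1.6, -0.5, -0.3]
opening: 0.0598
finger_force: 1.0
time_s: 21.1
tool_pos: [0.5768, 0.0199, 0.0133]
ee_rot: [-0.009, -3.141, -0.0]
wrist_force: [-1.6, 0.0, -0.9]
opening: 0.0599
finger_force: 1.0
[-2.28926195 -0.05493401 -0.64812146]
[-1.6688099  -0.50284212 -0.28790086]
[-1.66086684  0.38824328 -1.13727029]
```

View pics/c6.png

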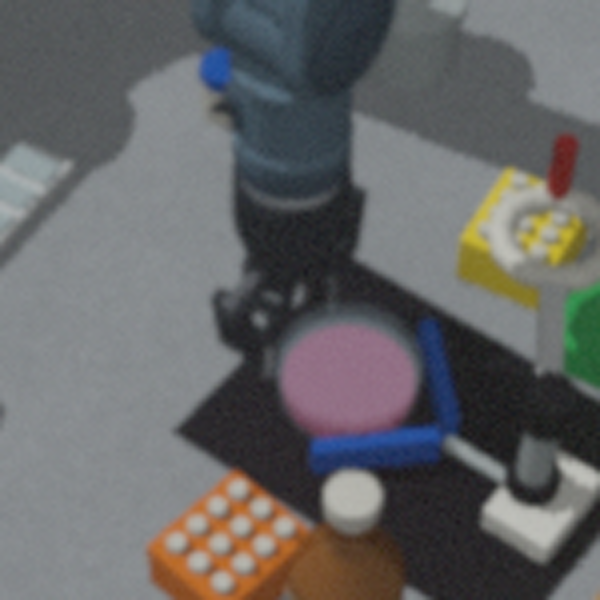

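The dish is in the mouth of the V with a small gap to the arms. I'll finish with shut fingers as a single contact, so the V can centre it.

```bash

python3 -m pendant '[[[-0.004,0,0],[0,0,0]],[[-0.01,0,0],[0,0,0]],[[-0.014,0,0],[0,0,0]],[[-0.014,-0.001,0.001],[0,0,0]],[[0,0,0],[0,0,0]]]'
python3 -m pendant '[[[0,0,0],[0,0,0]],[[0,0,0],[0,0,0]],[[0,0,0],[0,0,0]],[[0,0,0],[0,0,0]],[[0,0,0],[0,0,0]]]' 0 20
python3 -m pendant '[[[0.005,0,0],[0,0,0]],[[0.005,0,0],[0,0,0]],[[0.003,0,0],[0,0,0]],[[0.002,0,0],[0,0,0]],[[0.002,0,0],[0,0,0]]]'
python3 -m pendant '[[[0.002,0,0],[0,0,0]],[[0.002,0,0],[0,0,0]],[[0.002,0,0],[0,0,0]],[[0.002,0,0],[0,0,0]],[[0.002,0,0],[0,0,0]]]'
```

```text
time_s: 21.8
tool_pos: [0.5323, 0.019, 0.0143]
ee_rot: [-0.009, -3.139, -0.0]
wrist_force: [0.4, 0.1, -0.7]
opening: 0.0598
finger_force: 0.0
time_s: 22.3
tool_pos: [0.5352, 0.0189, 0.0143]
ee_rot: [0.009, 3.141, 0.0]
wrist_force: [-0.5, -0.0, 0.2]
opening: 0.0002
finger_force: 0.0
time_s: 22.8
tool_pos: [0.5521, 0.0189, 0.0143]
ee_rot: [-0.009, -3.142, -0.0]
wrist_force: [-0.2, -0.5, 0.4]
opening: 0.0
finger_force: 0.0
time_s: 23.3
tool_pos: [0.562, 0.0189, 0.0143]
ee_rot: [0.009, 3.142, 0.0]
wrist_force: [0.1, 0.4, -0.3]
opening: -0.0002
finger_force: 0.0
```

```bash

python3 -m pendant '[[[0.001,0,0],[0,0,0]],[[0.001,0,0],[0,0,0]],[[0.001,0,0],[0,0,0]],[[0.001,0,0],[0,0,0]],[[0.001,0,0],[0,0,0]]]'
python3 -m pendant '[[[0.001,0,0],[0,0,0]],[[0.001,0,0],[0,0,0]],[[0.001,0,0],[0,0,0]],[[0.001,0,0],[0,0,0]],[[0.001,0,0],[0,0,0]]]'
python3 -m pendant '[[[0.001,0,0],[0,0,0]],[[0.001,0,0],[0,0,0]],[[0.001,0,0],[0,0,0]],[[0,0,0],[0,0,0]],[[0,0,0],[0,0,0]]]'
python3 - <<'E'
from h import *
a=snap('scene','s7');cv2.imwrite('pics/c7.png',cv2.resize(a[180:250,260:330],None,fx=7,fy=7,interpolation=cv2.INTER_CUBIC)[:,:,::-1])
E
```

```text
time_s: 23.8
tool_pos: [0.5668, 0.0189, 0.0143]
ee_rot: [-0.009, -3.141, -0.0]
wrist_force: [-2.5, -0.0, 0.8]
opening: 0.0
finger_force: 1.2
time_s: 24.3
tool_pos: [0.5719, 0.0189, 0.0141]
ee_rot: [0.009, 3.142, 0.0]
wrist_force: [-1.3, -0.4, 0.2]
opening: -0.0
finger_force: 0.8
time_s: 24.8
tool_pos: [0.5749, 0.0189, 0.0143]
ee_rot: [0.009, 3.141, 0.0]
wrist_force: [-1.9, -0.9, -2.0]
opening: 0.0001
finger_force: 0.8
```

View pics/c7.png

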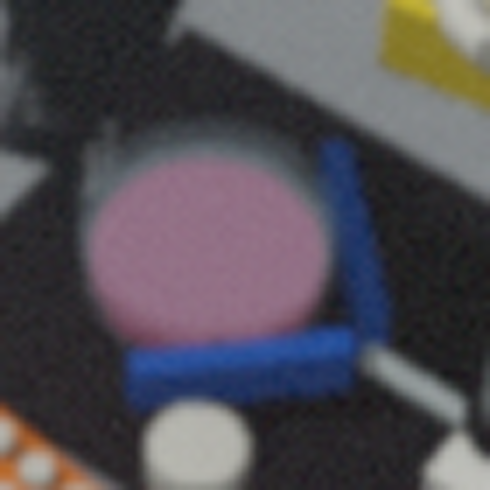

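The dish is now almost touching both arms. I'll advance in small steps and track the blue V's movement.

```bash
cat > v.py <<'E'
from m import *
import sys
bl=lambda h,s,v:(h>100)&(h<130)&(s>140)&(v>60)
def corner(im):  # inner apex area end of the near arm: extreme points of blue mask
    c=blob(im,bl,(270,190,325,245)).reshape(-1,2); m=c.astype(float)
    return 'n',len(c),'right',m[m[:,0]>=m[:,0].max()-1].mean(0),'left',m[:,0].min(),'bottom',m[:,1].max(),'top',m[:,1].min()
for f in ('s5','s6','s7'):
    print(f,corner(cv2.imread(f'pics/{f}.png')[:,:,::-1].copy()))
for i in range(3):
    im=arm.snapshot('scene'); print('now',corner(im)); s=arm.read_state(); print(s['wrist_force'],s['finger_force'])
E
python3 -m pendant '[[[0.001,0,0],[0,0,0]],[[0.001,0,0],[0,0,0]],[[0.001,0,0],[0,0,0]],[[0.001,0,0],[0,0,0]],[[0,0,0],[0,0,0]]]'
python3 v.py
```

```text
time_s: 25.35
tool_pos: [0.5786, 0.0188, 0.0143]
ee_rot: [-0.009, -3.141, 0.0]
wrist_force: [-4.7, -0.6, 2.5]
opening: -0.0
finger_force: 2.1
s5 ('n', 131, 'right', array([313.64285714, 221.42857143]), 'left', np.float64(277.0), 'bottom', np.float64(238.0), 'top', np.float64(200.0))
s6 ('n', 134, 'right', array([313.3, 223.4]), 'left', np.float64(277.0), 'bottom', np.float64(237.0), 'top', np.float64(200.0))
s7 ('n', 131, 'right', array([314.33333333, 223.88888889]), 'left', np.float64(278.0), 'bottom', np.float64(237.0), 'top', np.float64(200.0))
now ('n', 128, 'right', array([315.375, 224.5  ]), 'left', np.float64(279.0), 'bottom', np.float64(237.0), 'top', np.float64(201.0))
[-4.02227882 -0.51054888  1.49591241] 2.1312517672777176
now ('n', 131, 'right', array([315.22222222, 224.        ]), 'left', np.float64(279.0), 'bottom', np.float64(238.0), 'top', np.float64(201.0))
[-4.72778082 -0.07955334  2.6425519 ] 2.160807251930237
now ('n', 130, 'right', array([315.5, 224.5]), 'left', np.float64(279.0), 'bottom', np.float64(238.0), 'top', np.float64(201.0))
[-4.40034321 -1.65782463  1.08260859] 2.1899935975670815
```

Wrist force rose from 2 N to 4.5 N and the V has moved back a few mm, so the dish is against the stop. I'll add a small extra push, back off slowly, and measure.

```bash

python3 -m pendant '[[[0.0005,0,0],[0,0,0]],[[0.0005,0,0],[0,0,0]],[[0.0005,0,0],[0,0,0]],[[0,0,0],[0,0,0]],[[0,0,0],[0,0,0]]]'
python3 -m pendant '[[[-0.0005,0,0],[0,0,0]],[[-0.001,0,0],[0,0,0]],[[-0.001,0,0],[0,0,0]],[[-0.001,0,0],[0,0,0]],[[-0.001,0,0],[0,0,0]]]'
python3 -m pendant '[[[-0.001,0,0],[0,0,0]],[[-0.001,0,0],[0,0,0]],[[-0.003,0,0],[0,0,0]],[[-0.01,0,0],[0,0,0]],[[-0.02,0,0],[0,0,0]]]'
python3 -m pendant '[[[-0.03,0,0],[0,0,0]],[[-0.04,0,0.02],[0,0,0]],[[-0.04,0,0.04],[0,0,0]],[[-0.04,0,0.05],[0,0,0]],[[-0.02,0,0.05],[0,0,0]]]'
cat > w.py <<'E'
from m import *
np.set_printoptions(precision=4,suppress=True)
s=arm.read_state();print(s['tool_pos'],s['time_s'])
t=snap('top','t8');a=snap('scene','s8')
bl=lambda h,s,v:(h>100)&(h<130)&(s>140)&(v>70)
pk=lambda h,s,v:(h>140)&(h<178)&(s>30)&(v>120)
def arms(t):
    A=[];b=[]
    for roi in((215,115,252,160),(256,115,290,160)):
        c=blob(t,bl,roi); w=plane('top',c.reshape(-1,2),.029)[:,:2].astype(np.float32); print(cv2.minAreaRect(w))
        d=cv2.fitLine(w,cv2.DIST_L2,0,.01,.01).ravel(); n=np.array([-d[1],d[0]]); n*=-np.sign(n[0]); A.append(n); b.append(n@d[2:])
    return np.array(A),np.array(b)
for f,t in(('t2',cv2.imread('pics/t2.png')[:,:,::-1].copy()),('now',t)):
    A,b=arms(t); print(f,'seat',np.linalg.solve(A,b+.056))
for n,im,roi in(('top',t,(200,110,290,220)),('scene',a,(240,170,330,260))):
    c=blob(im,pk,roi); x=plane(n,c.reshape(-1,2),.015); q=(x.min(0)+x.max(0))[:2]/2; print(n,cv2.contourArea(c),cv2.minEnclosingCircle(x[:,:2].astype(np.float32)),q,'dist to arms',A@q-b)
E
python3 w.py
```

```text
time_s: 26.0
tool_pos: [0.5801, 0.0189, 0.0143]
ee_rot: [-0.009, -3.141, -0.0]
wrist_force: [-5.0, -0.3, 2.0]
opening: -0.0003
finger_force: 2.5
time_s: 26.5
tool_pos: [0.5768, 0.0189, 0.0147]
ee_rot: [0.009, 3.14, 0.0]
wrist_force: [-0.1, 0.0, 0.5]
opening: -0.0002
finger_force: 0.0
time_s: 27.0
tool_pos: [0.5415, 0.0188, 0.0145]
ee_rot: [0.009, 3.14, -0.0]
wrist_force: [0.0, 0.5, 0.5]
opening: 0.0004
finger_force: 0.0
time_s: 27.5
tool_pos: [0.3803, 0.0194, 0.1548]
ee_rot: [-0.009, -3.136, -0.001]
wrist_force: [1.7, 0.1, 0.5]
opening: -0.0001
finger_force: 0.0
[0.3803 0.0194 0.1548] 27.5
((0.675227165222168, 0.054746195673942566), (0.016748998314142227, 0.08512121438980103), 44.20403289794922)
((0.6759636998176575, -0.016347568482160568), (0.08392193913459778, 0.011130612343549728), 45.64210510253906)
t2 seat [0.6325 0.0186]
((0.6847116351127625, 0.056246113032102585), (0.011833504773676395, 0.08188802003860474), 42.54104995727539)
((0.6832876801490784, -0.018121138215065002), (0.08022674918174744, 0.009329000487923622), 45.60531234741211)
now seat [0.6417 0.02  ]
top 874.0 ((0.6408381462097168, 0.019975410774350166), 0.045858532190322876) [0.6403 0.0203] dist to arms [0.0567 0.0572]
scene 632.5 ((0.6392235159873962, 0.019474444910883904), 0.04517098516225815) [0.6395 0.0195] dist to arms [0.0579 0.0572]
```

The dish centre (0.640, 0.020) is 57 mm from both arm centrelines (ideal 56) and the spring is slightly loaded, so it is home. Next is regrasping the knob at the release pose.

```bash

python3 -m pendant '[[[0,0,0.04],[0,0,0]],[[0.01,0.005,0.035],[0,0,-0.06]],[[0.03,0.015,0],[0,0,-0.1]],[[0.03,0.015,0],[0,0,-0.1]],[[0.03,0.015,0],[0,0,-0.1]]]' 0.04
python3 -m pendant '[[[0.03,0.015,0],[0,0,-0.1]],[[0.03,0.015,0],[0,0,-0.1]],[[0.03,0.015,0],[0,0,-0.1]],[[0.03,0.015,0],[0,0,-0.1]],[[0.03,0.015,0],[0,0,-0.1]]]'
python3 -m pendant '[[[0.03,0.015,0],[0,0,-0.1]],[[0.026,0.01,0],[0,0,-0.1]],[[0,0,0],[0,0,0]],[[0,0,0],[0,0,0]],[[0,0,0],[0,0,0]]]'
python3 - <<'E'
from m import *
s=arm.read_state();print(s['tool_pos']);r=cv2.Rodrigues(s['ee_rot'])[0];print('toolx angle',np.degrees(np.arctan2(r[1,0],r[0,0])))
a=snap('scene','s9');c=blob(a,red,(330,120,365,185))
o=cv2.imread('pics/s5.png')[:,:,::-1].copy();c2=blob(o,red,(330,120,365,185))
for c in(c,c2): print(cen(c),c.reshape(-1,2).min(0),c.reshape(-1,2).max(0),plane('scene',cen(c),.137))
E
```

```text
time_s: 28.1
tool_pos: [0.4864, 0.0695, 0.2298]
ee_rot: [0.578, 3.088, 0.0]
wrist_force: [-0.5, -0.2, -0.0]
opening: 0.0399
finger_force: 0.0
time_s: 28.6
tool_pos: [0.6363, 0.1445, 0.2289]
ee_rot: [-1.323, -2.848, 0.001]
wrist_force: [0.4, -1.0, 0.4]
opening: 0.0402
finger_force: 0.0
time_s: 29.1
tool_pos: [0.6908, 0.1686, 0.23]
ee_rot: [-1.595, -2.706, 0.001]
wrist_force: [-0.8, -0.9, -0.1]
opening: 0.0401
finger_force: 0.0
[0.69083587 0.16855438 0.22997381]
toolx angle 118.96258067562147
[340.15422886 160.87562189] [338 154] [343 167] [[0.68678744 0.17054476 0.137     ]]
[340.40740741 160.43209877] [338 154] [343 167] [[0.68648307 0.17233184 0.137     ]]
```

```bash

python3 -m pendant '[[[-0.001,0,-0.03],[0,0,0]],[[-0.001,0.001,-0.03],[0,0,0]],[[0,0,-0.025],[0,0,0]],[[0,0,-0.015],[0,0,0]],[[0,0,-0.005],[0,0,0]]]'
python3 -m pendant '[[[0,0,0],[0,0,0]],[[0,0,0],[0,0,0]],[[0,0,0],[0,0,0]],[[0,0,0],[0,0,0]],[[0,0,0],[0,0,0]]]' 0 20
python3 -m pendant '[[[-0.0082,-0.0051,0],[0,0,0.055]],[[-0.008,-0.0055,0],[0,0,0.055]],[[-0.0076,-0.006,0],[0,0,0.055]],[[-0.0074,-0.0062,0],[0,0,0.055]],[[-0.0069,-0.0068,0],[0,0,0.055]]]'
python3 -m pendant '[[[-0.0066,-0.007,0],[0,0,0.055]],[[-0.0062,-0.0075,0],[0,0,0.055]],[[-0.0058,-0.0078,0],[0,0,0.055]],[[-0.0053,-0.0081,0],[0,0,0.055]],[[-0.0049,-0.0083,0],[0,0,0.055]]]'
python3 -m pendant '[[[-0.0043,-0.0087,0],[0,0,0.055]],[[-0.004,-0.0088,0],[0,0,0.055]],[[-0.0034,-0.0091,0],[0,0,0.055]],[[-0.003,-0.0092,0],[0,0,0.055]],[[-0.0023,-0.0094,0],[0,0,0.055]]]'
python3 -m pendant '[[[-0.002,-0.0094,0],[0,0,0.055]],[[-0.0014,-0.0099,0],[0,0,0.055]],[[-0.0008,-0.0099,0],[0,0,0.055]],[[-0.0003,-0.007,0],[0,0,0.055]],[[0,0,0],[0,0,0]]]'
python3 - <<'E'
from m import *
s=arm.read_state();print(s['tool_pos']);r=cv2.Rodrigues(s['ee_rot'])[0];print('toolx angle',np.degrees(np.arctan2(r[1,0],r[0,0])))
E
```

```text
time_s: 29.65
tool_pos: [0.6874, 0.1693, 0.1237]
ee_rot: [-1.595, -2.704, 0.003]
wrist_force: [-1.7, -0.0, -0.1]
opening: 0.0404
finger_force: 0.0
time_s: 30.15
tool_pos: [0.6904, 0.1701, 0.1265]
ee_rot: [1.595, 2.705, 0.003]
wrist_force: [-0.8, 0.9, 3.5]
opening: 0.0153
finger_force: 21.4
time_s: 30.65
tool_pos: [0.6518, 0.1412, 0.1266]
ee_rot: [1.205, 2.9, 0.004]
wrist_force: [-2.2, 3.1, 4.9]
opening: 0.0152
finger_force: 21.5
time_s: 31.15
tool_pos: [0.6225, 0.1025, 0.1265]
ee_rot: [0.796, 3.039, 0.004]
wrist_force: [-2.6, 2.5, 4.7]
opening: 0.0153
finger_force: 21.6
time_s: 31.65
tool_pos: [0.6049, 0.0571, 0.1265]
ee_rot: [-0.372, -3.119, -0.003]
wrist_force: [-5.6, 1.9, 7.4]
opening: 0.0153
finger_force: 21.8
time_s: 32.15
tool_pos: [0.6003, 0.0194, 0.1265]
ee_rot: [-0.032, -3.141, 0.001]
wrist_force: [-5.9, 0.3, 8.4]
opening: 0.0151
finger_force: 21.8
[0.60034533 0.01937412 0.12647956]
toolx angle 178.819293770851
```

```bash

python3 -m pendant '[[[0,0,0],[0,0,0]],[[0,0,0],[0,0,0]],[[0,0,0.02],[0,0,0]],[[0,0,0.04],[0,0,0]],[[0,0,0.04],[0,0,0]]]' 0.04
python3 -m pendant '[[[-0.03,0,0],[0,0,0]],[[-0.045,0,0],[0,0,0]],[[-0.045,0,0],[0,0,0]],[[-0.045,0,0],[0,0,0]],[[-0.045,0,0],[0,0,0]]]'
cat > z.py <<'E'
from m import *
np.set_printoptions(precision=4,suppress=True)
t=snap('top','t10');a=snap('scene','s10');print(arm.read_state()['tool_pos'])
wh=lambda h,s,v:(s<60)&(v>125)
pk=lambda h,s,v:(h>140)&(h<178)&(s>30)&(v>100)
for n,im,roi in(('top',t,(215,115,290,185)),('scene',a,(255,160,335,235))):
    u0,v0,u1,v1=roi
    hsv=cv2.cvtColor(im,cv2.COLOR_RGB2HSV).astype(int);m=wh(*np.moveaxis(hsv,2,0))
    c=blob(im,wh,roi); x=plane(n,c.reshape(-1,2),.114)[:,:2]; e=cv2.fitEllipse(x.astype(np.float32)); print(n,'ring',cv2.contourArea(c),x.min(0),x.max(0),e)
    c=blob(im,pk,roi)
    if c is not None: x=plane(n,c.reshape(-1,2),.015)[:,:2];print('pink',cv2.contourArea(c),x.min(0),x.max(0))
    c=blob(im,red,roi)
    if c is not None: print('knob',cen(c),plane(n,cen(c),.155 if n=='top' else .137))
E
python3 z.py
```

```text
time_s: 32.65
tool_pos: [0.6007, 0.0204, 0.2253]
ee_rot: [-0.032, -3.139, -0.0]
wrist_force: [0.1, 0.5, 1.0]
opening: 0.0404
finger_force: 0.0
time_s: 33.15
tool_pos: [0.3899, 0.0203, 0.225]
ee_rot: [0.032, 3.141, -0.0]
wrist_force: [0.1, -1.0, 1.7]
opening: 0.0399
finger_force: 0.0
[0.3843 0.021  0.2238]
top ring 1253.5 [ 0.5812 -0.0261] [0.7241 0.0619] ((0.6394246816635132, 0.01860828883945942), (0.08118452876806259, 0.13743780553340912), 93.3422622680664)
pink 323.0 [ 0.6277 -0.0034] [0.6817 0.0524]
knob [249.518  164.7117] [[0.5963 0.02   0.155 ]]
scene ring 3153.0 [ 0.4921 -0.0869] [0.7578 0.1835] ((0.6245488524436951, 0.040687669068574905), (0.21813347935676575, 0.22871458530426025), 155.14219665527344)
pink 596.0 [ 0.5955 -0.0292] [0.6856 0.0644]
knob [279.2241 178.9483] [[0.5962 0.0222 0.137 ]]
```

The ring centre (y≈0.018–0.020, x≈0.639) lies over the dish centre (0.640, 0.019) within about 2 mm, and the robot is clear of everything. Handing in.

```bash
python3 -c "
from workcell import arm
print(arm.close_job())"
```

```text
the job is handed in; nothing more can be done
None
```

I swung the lamp aside to the left, slid the dish home against both arms of the V stop with about 5 N at most, and swung the lamp back to within about 2 mm of centre over the dish; the job was handed in at about 33 s.

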